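Find the unclipped socket cover and push it open

TASK

One of the four covers on top of the bench housing has been left unclipped: press the covers in turn with a fingertip on their far half until you find the one that rocks, then, still only pushing, open that cover fully, so that it stands nearly upright with its near edge raised, and leave it standing open with the hand clear. Do not pick anything up, and leave the spools, jar, tools, rotor and mug where they are.

Things in the scene. Friction and masses are not known exactly. Their poses are not given: they have to be found in the camera images.
- housing: Grey box fixed to the table, 192 mm deep (x), 528 long (y), 100 high; a row of four like aluminium covers is set flush in its top. Origin at table level below the middle of the row, on the covers' pivot line. x points away from the robot (yaw within 15 degrees of the world's), y along the row, z up. In x: front face -72 mm, covers -50 to +50, solid ledge +51.5 to +120. Solid decks 80 mm wide at both ends.
- cover (a joint): Tilt of the one unclipped cover, in whichever bay (rad). 0 = flush; positive = far half down in the bay, near half raised; limits -0.12 and +1.40 (nearly upright, fully open). Its axis runs along the housing's y through the cover's middle, 2.5 mm below its top. Balanced, with hinge friction 0.05 N m (1.5 to 2.5 N pressed well out on a half): it stays at the tilt where it is left.
- bay1 (a point): Centre of the closed cover's top face in bay 1, 100 mm above the table, at y = -142.5 mm in the housing's frame, axes alike. Every cover is a rigid plate 100 (x) by 80 (y) by 5 mm. Three are clipped down and do not give; looks do not tell which is free, and it differs from start to start. The bay under a cover is 103 by 83 mm inside, clear to 70 mm below the top, with 12 mm webs between bays.
- bay2 (a point): The same for bay 2: centre of the closed cover's top face, 100 mm above the table, at y = -47.5 mm in the housing's frame. Cover and bay are of the same size and look as in bay 1.
- bay3 (a point): The same for bay 3: centre of the closed cover's top face, 100 mm above the table, at y = 47.5 mm in the housing's frame. Cover and bay are of the same size and look as in bay 1.
- bay4 (a point): The same for bay 4: centre of the closed cover's top face, 100 mm above the table, at y = 142.5 mm in the housing's frame. Cover and bay are of the same size and look as in bay 1.
- spool_deck: Spool of solder wire, 52 mm diameter, 40 mm high, upright on the housing's right-hand (-y) end deck; origin at the centre of its underside. Loose, leave alone.
- spool_ledge: Spool of copper wire, 46 mm diameter, 34 mm high, upright on the ledge behind the covers, right half; origin at the centre of its underside. Loose, leave alone.
- flux_jar: Small closed jar, 40 mm diameter, 45 mm high, on the ledge behind the covers, left half; origin at the centre of its underside. Loose, leave alone.
- screwdriver: Screwdriver 130 mm long lying along x on the housing's left-hand (+y) end deck; origin at the middle of its underside. Loose, leave alone.
- putty_knife: Putty knife, 190 mm long, flat on the table front left; origin at the middle of its underside. Loose, leave alone.
- rotor: Striped motor rotor standing on the table to the left, about 97 mm diameter, 116 mm high; origin at the centre of its underside. Loose, leave alone.
- mug: White mug, 76 mm diameter, 85 mm high, on the table to the right; origin at the centre of its underside. Loose, leave alone.

How it is judged:
By the outcome, as a careful person would: the job done as asked, in the order asked, and still so for the second after the job is handed in, with the robot touching nothing.
It also fails if it takes over 51 s, if anything falls off the work surface, if the arm or the gripper's body presses on something with over 40 N, if the wrist force passes 120 N, or if a joint passes its speed limit or range.

ROBOT

A 7-joint arm with a two-finger parallel gripper is mounted at the origin on the work surface. World frame = base frame: x ahead of the robot, y to its left, z up, the work surface at z = 0. Lengths are in m, angles in rad, forces in N, time in s.
With the tool pointing down it reaches from about 0.4 to 0.875 m from the base axis. Payload 6.5 kg.
Tool frame: the origin (TCP) lies midway between the tips of the shut fingers; the grasp point (between the pads) lies 19 mm behind it; z points along the fingers, y is the direction in which the jaws open and shut (so a half turn about z gives the same grasp; the last joint's range is limited). The gripper opens to 85 mm and grips with 20 to 120 N. Pads are 22 mm wide; open, the fingers measure 114 mm over their backs; the gripper's body (76 mm by 85 mm) begins 54 mm behind the grasp point. The pads swing forward as they close: fully open they stand 13 mm farther back than shut.
Start: joints at [-1.363, 0.536, -0.004, 1.538, 0.003, 1.067, -0.071], TCP at [0.176, 0.626, 0.231] pointing down, gripper open.
Joint ranges: [-2.7, 2.7], [-0.37, 2.16], [-1.27, 1.26], [0.24, 2.4], [-1.31, 4.45], [0.19, 1.91], [-2.76, 2.76]. Speed limits (rad/s): [2.39, 2.39, 3.14, 3.14, 3.14, 3.14, 3.14].

INTERFACE

Orientations are given as a unit quaternion [w, x, y, z].
In Python, from workcell import sensors, vision, workorder gives the robot as it stands.
- The arm moves only by the shell command python3 -m creep 'ROWS' [OPENING] [FORCE]. ROWS is JSON, a list of rows, each an object with "delta_pos": the shift along the tool's x, y, z in cm, a list of three; "twist": the turn about the tool's z in rad. In form: [{"delta_pos": [x, y, z], "twist": twist}, ...]. A call has exactly 8 rows; each row shifts and turns the commanded pose from where the row before left it, along the tool's axes as they then stand; what a row does not reach is not made up. A row lasts 1/8 s, in which the tool goes at most 62.5 mm and 10.7 degrees, less where a joint would pass 70% of its speed; a pose out of reach is approached as far as the arm can. A call with a gripper value outside its range is refused whole. OPENING is the opening, from 0 (shut) to 1 (fully open), set as the call begins (- or left out, the last holds). The fingers move at their own pace and stop on an object; FORCE is the grip in N (left out, the last holds). Time passes only in rows, so rows that do not move let the fingers close, or fill a call up. It gives the time, the measured TCP pose, the force and the opening at its end, in the units of the state.
- sensors.sense(): the state, without advancing time (a new reading comes with each control period).
- vision.get_image(name): name is "scene" or "top" or "wrist"; returns the picture (420x560x3 uint8, blue, green, red); there is no depth.
- vision.camera_model(name): a dict with "camera_matrix" (3x3 intrinsics, pixels), "position" and "attitude" of the camera in the world. Camera axes: x right, y up, looking along -z (the intrinsics and any distortion apply to the point x, -y, -z); pixel columns grow to the right and rows downward; lengths in m; the calibration is good to about 2 mm. A picture is of the moment at which its call begins: read the wrist's pose just before it. camera_model takes no time and is no camera call; for the wrist camera it gives the pose at the moment of the call.
- workorder.finish_job(): hands the job in, once; it reports no verdict.
Trained networks look in the newest picture that a camera, given by its name, has taken for a name from the list of things; names that differ only in an ending like _2 or _b are one class to them, and where a whole thing is asked for, a point or a joint stands for the part that bears it (a point fixed in the world has none). Each returns a list of dicts, best first, with "conf" (0 to 1); they miss things now and then, are a little off and sometimes report something else, mostly with a low value. They report only what shows in the picture. A call takes as long as a camera call.
- vision.search_frame(camera, thing): "box" ([left, top, right, bottom] in pixels, round what is visible of it).
- vision.outline_of(camera, thing): "pixels" (420x560 bool, what is visible of it) and "box" ([left, top, right, bottom] in pixels, round what is visible of it).
- vision.mark_of(camera, thing): "pixel" ([row, column] in pixels: a listed point, or the origin of a listed thing).
The state is a dict: "t": time; "joint_pos": joint angles; "joint_vel": joint speeds; "joint_torque": joint torques, N m; "tcp_pos": TCP position; "eef_rot": TCP orientation; "ft_force": force on the tool from outside, world axes, zero at the start; "torque": the same for the moment, N m; "opening": finger opening in m.
Only numpy, scipy, OpenCV 4.12 (cv2) and the standard library are available. Lean on these libraries where they do the work, as an engineer would, in place of code of your own. Each camera call takes 0.05 s, during which the arm holds its last target.

## Working session

There is one attempt and no reset: what is moved stays moved. The work goes in short steps, Python scripts to look and compute and a shell command to move; the robot and the scene stay as the last step left them, time stands still between calls to the robot, and variables do not carry over. Pictures are saved under pics/ and viewed, and the job is handed in when it is done.

```bash
ls; mkdir -p pics; python3 - <<'E'
from workcell import sensors, vision
import cv2
s=sensors.sense();print(s)
for n in("scene","top"):
    cv2.imwrite(f"pics/{n}0.png",vision.get_image(n)); print(n,vision.camera_model(n))
    for th in("bay1","bay2","bay3","bay4","housing","cover"):
        print(th,[(d["pixel"],round(d["conf"],2)) for d in vision.mark_of(n,th)][:3])
E
```

```text
pics
{'t': 0.0, 'joint_pos': array([-1.3632252 ,  0.53719918, -0.00441983,  1.5388588 ,  0.00257593,
        1.0673063 , -0.07121843]), 'joint_vel': array([-0.00085421, -0.00082157, -0.00016455, -0.00041012,  0.00152415,
       -0.00011662, -0.0007439 ]), 'joint_torque': array([-9.22077766e-05, -5.83408999e+01,  1.04846634e+00, -2.59110725e+01,
        1.22345175e-02,  9.36229073e-03, -6.46498151e-06]), 'tcp_pos': array([0.17558796, 0.62517849, 0.23039746]), 'eef_rot': array([-6.17647718e-05,  1.36445704e-01,  9.90647157e-01, -8.80803216e-04]), 'ft_force': array([-0.03709524,  0.5871589 ,  0.09952069]), 'torque': array([0.00798031, 0.02992143, 0.01547796]), 'opening': 0.08531350677179853}
scene {'camera_matrix': array([[399.51614102,   0.        , 278.42123737],
       [  0.        , 399.51614102, 213.72864825],
       [  0.        ,   0.        ,   1.        ]]), 'position': array([ 1.05627802, -0.5467197 ,  0.78378458]), 'attitude': array([0.83442149, 0.3779691 , 0.16981393, 0.36337771])}
bay1 [([240.7, 307.0], 0.94), ([285.3, 247.4], 0.85), ([264.3, 280.4], 0.81)]
bay2 [([240.7, 307.0], 0.94), ([285.3, 247.4], 0.85), ([264.3, 280.4], 0.81)]
bay3 [([240.7, 307.0], 0.94), ([285.3, 247.4], 0.85), ([264.3, 280.4], 0.81)]
bay4 [([240.7, 307.0], 0.94), ([285.3, 247.4], 0.85), ([264.3, 280.4], 0.81)]
housing [([281.6, 293.2], 0.64)]Traceback (most recent call last):
  File "<stdin>", line 7, in <module>
ValueError: it knows: bay, flux_jar, housing, mug, putty_knife, rotor, screwdriver, spool_deck, spool_ledge
```

```bash
cat > h.py <<'E'
import numpy as np
from scipy.spatial.transform import Rotation as R
def rot(q): return R.from_quat([q[1],q[2],q[3],q[0]])
def ray(cm,px):  # px row,col
    K=cm["camera_matrix"]; d=np.linalg.inv(K)@[px[1],px[0],1]; d=d*[1,-1,-1]
    return cm["position"],rot(cm["attitude"]).apply(d)
def atz(cm,px,z):
    o,d=ray(cm,px); return o+d*(z-o[2])/d[2]
def proj(cm,P):
    c=rot(cm["attitude"]).inv().apply(np.atleast_2d(P)-cm["position"])*[1,-1,-1]
    u=(cm["camera_matrix"]@c.T).T; return (u[:,:2]/u[:,2:])
E
python3 - <<'E'
from workcell import sensors, vision
from h import *
import cv2
print({k:v for k,v in vision.camera_model("scene").items() if k not in("camera_matrix","position","attitude")})
for n in("scene","top"):
    cv2.imwrite(f"pics/{n}0.png",vision.get_image(n)); cm=vision.camera_model(n)
    if n=="top":print(cm)
    for th,z in (("bay",.1),("housing",0),("spool_deck",.1),("spool_ledge",.1),("flux_jar",.1),("screwdriver",.1)):
        for d in vision.mark_of(n,th)[:6]: print(n,th,d["pixel"],round(d["conf"],2),atz(cm,d["pixel"],z).round(4))
E
```

```text
{}
scene bay [225.1, 333.1] 0.96 [0.6016 0.0524 0.1   ]
scene bay [287.1, 248.9] 0.86 [ 0.6084 -0.2279  0.1   ]
scene bay [240.5, 307.3] 0.73 [ 0.5954 -0.0344  0.1   ]
scene bay [261.6, 281.1] 0.57 [ 0.602  -0.1272  0.1   ]
scene housing [283.2, 291.5] 0.61 [ 0.606 -0.096  0.   ]
scene spool_deck [240.0, 308.5] 0.75 [ 0.5962 -0.031   0.1   ]
scene spool_deck [314.1, 221.9] 0.59 [ 0.6241 -0.3118  0.1   ]
scene spool_ledge [284.4, 310.0] 0.98 [ 0.6931 -0.1266  0.1   ]
scene spool_ledge [255.9, 344.6] 0.28 [ 0.6899 -0.0076  0.1   ]
scene flux_jar [256.2, 345.6] 0.8 [ 0.6921 -0.0067  0.1   ]
scene screwdriver [203.5, 346.4] 0.83 [0.5693 0.1426 0.1   ]
{'camera_matrix': array([[435.75922159,   0.        , 271.052439  ],
       [  0.        , 435.75922159, 202.94083435],
       [  0.        ,   0.        ,   1.        ]]), 'position': array([ 0.23960413, -0.02095548,  1.48784471]), 'attitude': array([ 0.70483989,  0.05841499, -0.06076932, -0.70434048])}
top bay [165.6, 301.9] 0.89 [ 0.6004 -0.1267  0.1   ]
top bay [169.1, 274.4] 0.71 [ 0.5885 -0.0365  0.1   ]
top bay [163.2, 333.6] 0.58 [ 0.6086 -0.2309  0.1   ]
top bay [167.4, 247.0] 0.56 [0.5941 0.0533 0.1   ]
top housing [175.0, 288.0] 0.97 [ 0.5924 -0.0852  0.    ]
top spool_deck [159.4, 361.2] 0.52 [ 0.6216 -0.322   0.1   ]
top spool_ledge [139.4, 302.0] 0.47 [ 0.6898 -0.128   0.1   ]
top spool_ledge [272.9, 172.6] 0.26 [0.2527 0.2837 0.1   ]
top flux_jar [139.6, 265.8] 0.63 [ 0.6889 -0.0081  0.1   ]
top screwdriver [168.3, 221.4] 0.53 [0.5909 0.1371 0.1   ]
```

View pics/scene0.png

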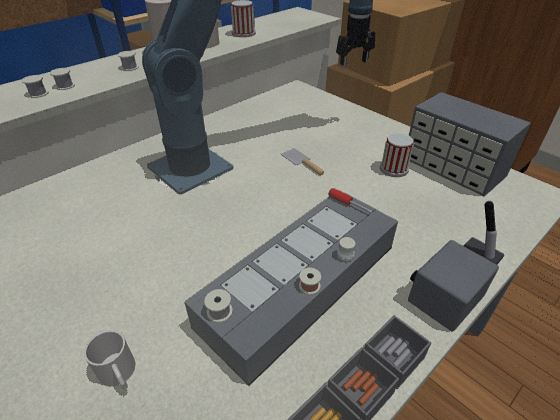

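View pics/top0.png

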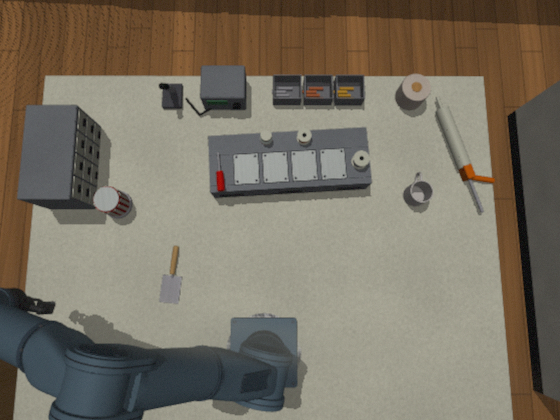

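The scene view shows the four covers from about (250,288) to (333,222) px, with a spool at each of (218,303) and (310,279) and the jar at (346,248). In the top view the row runs from (246,168) to (333,163). Next I'll refine the housing pose from the cover outlines.

```bash
python3 - <<'E'
from h import *
from workcell import vision
import cv2
from scipy.optimize import least_squares
# bright covers segmentation in existing pictures
obs=[]
for n,roi in(("scene",(200,320,210,370)),("top",(140,195,225,355))):
    im=cv2.imread(f"pics/{n}0.png"); g=cv2.cvtColor(im,cv2.COLOR_BGR2GRAY)
    m=np.zeros_like(g);a,b,c,d=roi;m[a:b,c:d]=(g[a:b,c:d]>135)*255
    m=cv2.morphologyEx(m,cv2.MORPH_CLOSE,np.ones((3,3)))
    cs,_=cv2.findContours(m,cv2.RETR_EXTERNAL,cv2.CHAIN_APPROX_NONE)
    cm=vision.camera_model(n)
    for k in cs:
        A=cv2.contourArea(k)
        if A<250: continue
        M=cv2.moments(k);r,c=M["m01"]/M["m00"],M["m10"]/M["m00"]
        p=atz(cm,(r,c),.1);print(n,A,round(r,1),round(c,1),p.round(4))
    cv2.imwrite(f"pics/seg_{n}.png",cv2.resize(np.hstack([im[a:b,c*0+roi[2]:roi[3]],cv2.cvtColor(m[a:b,roi[2]:roi[3]],cv2.COLOR_GRAY2BGR)]),None,fx=2.4,fy=2.4))
E
```

```text
scene 1239.5 302.7 352.1 [ 0.786  -0.0976  0.1   ]
scene 1671.0 290.3 242.6 [ 0.6059 -0.2433  0.1   ]
scene 1370.0 266.2 286.5 [ 0.6207 -0.1277  0.1   ]
scene 899.0 241.9 307.2 [ 0.5986 -0.038   0.1   ]
scene 895.5 225.5 333.9 [0.6039 0.0526 0.1   ]
scene 4587.0 227.3 247.4 [ 0.4597 -0.1102  0.1   ]Traceback (most recent call last):
  File "<stdin>", line 18, in <module>
TypeError: slice indices must be integers or None or have an __index__ method
```

```bash
python3 - <<'E'
from h import *
from workcell import vision
import cv2
for n,roi in(("scene",(200,320,210,370)),("top",(140,195,225,355))):
    im=cv2.imread(f"pics/{n}0.png"); g=cv2.cvtColor(im,cv2.COLOR_BGR2GRAY)
    a,b,c0,c1=roi;m=np.zeros_like(g);m[a:b,c0:c1]=(g[a:b,c0:c1]>145)*255
    cs,_=cv2.findContours(m,cv2.RETR_EXTERNAL,cv2.CHAIN_APPROX_NONE)
    cm=vision.camera_model(n)
    for k in cs:
        A=cv2.contourArea(k)
        if A<250: continue
        hh=cv2.convexHull(k); M=cv2.moments(hh);r,c=M["m01"]/M["m00"],M["m10"]/M["m00"]
        # rectified footprint
        P=np.array([atz(cm,(q[0][1],q[0][0]),.1)[:2] for q in k],np.float32)
        print(n,A,round(r,1),round(c,1),atz(cm,(r,c),.1).round(4),cv2.minAreaRect(P*1000))
    cv2.imwrite(f"pics/seg_{n}.png",cv2.resize(np.hstack([im[a:b,c0:c1],cv2.cvtColor(m[a:b,c0:c1],cv2.COLOR_GRAY2BGR)]),None,fx=2.4,fy=2.4))
E
```

```text
scene 338.0 299.3 219.0 [ 0.5903 -0.2941  0.1   ] ((590.9432373046875, -291.93707275390625), (41.812110900878906, 54.45217514038086), 54.65914535522461)
scene 1239.5 302.6 351.9 [ 0.7856 -0.0976  0.1   ] ((796.268798828125, -87.33073425292969), (73.9107894897461, 177.54400634765625), 3.4029529094696045)
scene 1259.5 287.4 249.6 [ 0.6099 -0.2273  0.1   ] ((607.8411254882812, -226.1405029296875), (98.23393249511719, 78.18653106689453), 3.351073741912842)
scene 1308.0 266.5 287.0 [ 0.6221 -0.1277  0.1   ] ((626.1312255859375, -129.48390197753906), (148.2776336669922, 80.03050994873047), 5.164542198181152)
scene 889.5 241.9 307.1 [ 0.5984 -0.0381  0.1   ] ((596.6218872070312, -36.83234786987305), (98.46190643310547, 78.0119400024414), 3.5203349590301514)
scene 738.5 222.5 331.6 [0.5925 0.057  0.1   ] ((590.9320678710938, 57.86083984375), (98.11381530761719, 77.68601989746094), 3.416612148284912)
scene 4545.5 227.4 247.7 [ 0.4606 -0.1099  0.1   ] ((508.5715637207031, -74.482666015625), (301.283935546875, 283.7756042480469), 54.65911102294922)
top 553.0 168.5 245.9 [0.5905 0.0569 0.1   ] ((590.7415771484375, 56.717063903808594), (95.0604248046875, 75.34681701660156), 3.9219956398010254)
top 553.0 167.0 274.9 [ 0.5957 -0.0381  0.1   ] ((596.3678588867188, -38.07012939453125), (95.00688171386719, 74.81156158447266), 3.4633116722106934)
top 547.0 164.9 303.8 [ 0.6028 -0.1329  0.1   ] ((602.0049438476562, -132.71791076660156), (95.13111114501953, 74.89041137695312), 3.6836187839508057)
top 544.5 163.4 332.6 [ 0.608  -0.2275  0.1   ] ((607.8513793945312, -227.2852783203125), (91.33546447753906, 75.32603454589844), 0.08179840445518494)
```

View pics/seg_scene.png

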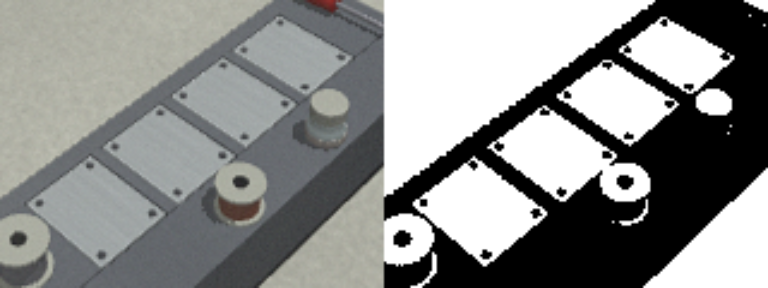

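View pics/seg_top.png

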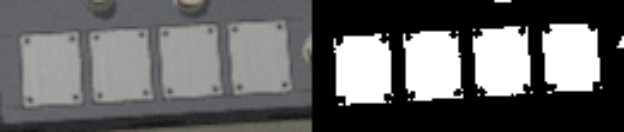

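The cover centres agree between the two views to about 1 mm:

| Bay | x (m) | y (m) |
|---|---|---|
| 4 | 0.591 | 0.0575 |
| 3 | 0.5966 | -0.0375 |
| 2 | 0.602 | -0.1325 |
| 1 | 0.608 | -0.227 |

Housing yaw is about 0.06 rad. Next I'll align the tool, shut the fingers and move to bay 4's far half.

```bash
cat > st.py <<'E'
from h import *
from workcell import sensors
s=sensors.sense();p=s["tcp_pos"];r=rot(s["eef_rot"])
yaw=.0601;C=np.array([.5993,-.085,.1]);H=R.from_euler("z",yaw)
hp=H.inv().apply(p-C)*1000
print("t",round(s["t"],2),"tcp",p.round(4),"F",s["ft_force"].round(2),"op",round(s["opening"],3))
print("housing mm",hp.round(1)); X=r.as_matrix()
print("twist err(rad, tool y vs housing y)",round(np.arctan2(*H.inv().apply(X[:,1])[[0,1]]),4),"tilt",X[2,2].round(5))
for b,y in((4,142.5),(3,47.5),(2,-47.5),(1,-142.5)):
    d=H.apply(np.array([36,y,30])-hp); print("to bay",b,"+36,z+30: tool cm",(X.T@d/10).round(2))
E
python3 -m creep '[{"delta_pos":[0,0,0],"twist":-0.167},{"delta_pos":[0,0,0],"twist":-0.167},{"delta_pos":[-3.2,-4.5,0],"twist":0},{"delta_pos":[-3.2,-4.5,0],"twist":0},{"delta_pos":[-3.2,-4.5,0],"twist":0},{"delta_pos":[-3.2,-4.5,0],"twist":0},{"delta_pos":[-3.2,-4.5,0],"twist":0},{"delta_pos":[-3.2,-4.5,0],"twist":0}]' 0 20; python3 st.py
```

```text
t: 2.0
tcp_pos: [0.3847, 0.3664, 0.2316]
eef_rot: [0.0, -0.03, 1.0, 0.0]
ft_force: [-0.2, 1.0, 0.5]
opening: 0.0002
t 2.0 tcp [0.3847 0.3664 0.2316] F [-0.17  0.95  0.54] op 0.0
housing mm [-187.1  463.5  131.6]
twist err(rad, tool y vs housing y) -0.0002 tilt -1.0
to bay 4 +36,z+30: tool cm [-22.29 -32.11  10.16]
to bay 3 +36,z+30: tool cm [-22.29 -41.61  10.15]
to bay 2 +36,z+30: tool cm [-22.29 -51.11  10.15]
to bay 1 +36,z+30: tool cm [-22.29 -60.61  10.14]
```

```bash
python3 -m creep '[{"delta_pos":[-3.2,-4.6,0],"twist":0},{"delta_pos":[-3.2,-4.6,0],"twist":0},{"delta_pos":[-3.2,-4.6,0],"twist":0},{"delta_pos":[-3.2,-4.6,0],"twist":0},{"delta_pos":[-3.2,-4.6,0],"twist":0},{"delta_pos":[-3.2,-4.6,0],"twist":0},{"delta_pos":[-3.1,-4.5,0],"twist":0},{"delta_pos":[0,0,0],"twist":0}]' 0; python3 st.py
python3 -m creep '[{"delta_pos":[0,0,5],"twist":0},{"delta_pos":[0,0,4],"twist":0},{"delta_pos":[0,0,0],"twist":0},{"delta_pos":[0,0,0],"twist":0},{"delta_pos":[0,0,0],"twist":0},{"delta_pos":[0,0,0],"twist":0},{"delta_pos":[0,0,0],"twist":0},{"delta_pos":[0,0,0],"twist":0}]' 0; python3 st.py
python3 - <<'E'
from workcell import vision
import cv2
cv2.imwrite("pics/scene1.png",cv2.resize(vision.get_image("scene")[170:330,190:410],None,fx=3,fy=3))
E
```

```text
t: 3.0
tcp_pos: [0.6276, 0.0549, 0.2313]
eef_rot: [0.001, -0.026, 1.0, -0.002]
ft_force: [-0.7, 0.7, -0.4]
opening: 0.0002
t 3.0 tcp [0.6276 0.0549 0.2313] F [-0.67  0.66 -0.39] op 0.0
housing mm [ 36.7 137.9 131.3]
twist err(rad, tool y vs housing y) 0.0076 tilt -0.99999
to bay 4 +36,z+30: tool cm [ 0.08  0.49 10.13]
to bay 3 +36,z+30: tool cm [ 1.000e-02 -9.010e+00  1.016e+01]
to bay 2 +36,z+30: tool cm [ -0.06 -18.51  10.19]
to bay 1 +36,z+30: tool cm [ -0.13 -28.01  10.22]
t: 4.0
tcp_pos: [0.6256, 0.0608, 0.1415]
eef_rot: [0.0, -0.03, 1.0, 0.0]
ft_force: [0.5, 0.6, -0.5]
opening: -0.0002
t 4.0 tcp [0.6256 0.0608 0.1415] F [ 0.52  0.63 -0.45] op -0.0
housing mm [ 35.1 144.   41.5]
twist err(rad, tool y vs housing y) -0.0001 tilt -1.0
to bay 4 +36,z+30: tool cm [-0.09 -0.15  1.15]
to bay 3 +36,z+30: tool cm [-0.09 -9.65  1.15]
to bay 2 +36,z+30: tool cm [ -0.09 -19.15   1.15]
to bay 1 +36,z+30: tool cm [ -0.09 -28.65   1.15]
```

View pics/scene1.png

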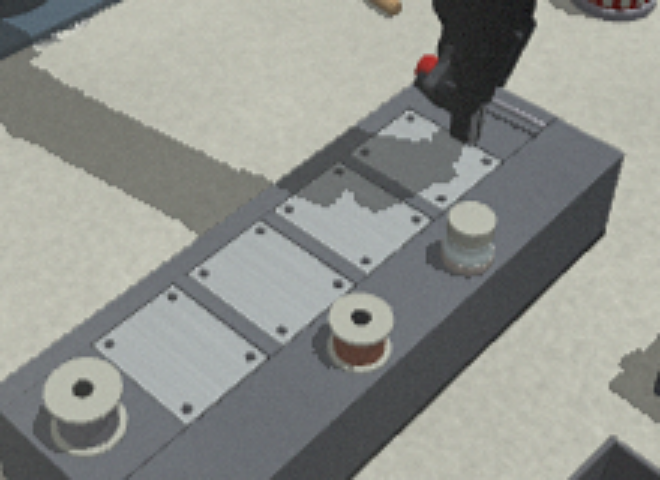

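The fingertip hangs over the far half of bay 4, at about (465,140) in the crop, with the jar and spools well clear. Pressing now.

```bash
python3 -m creep '[{"delta_pos":[0,0,2.5],"twist":0},{"delta_pos":[0,0,1.3],"twist":0},{"delta_pos":[0,0,0.15],"twist":0},{"delta_pos":[0,0,0.15],"twist":0},{"delta_pos":[0,0,0.15],"twist":0},{"delta_pos":[0,0,0.15],"twist":0},{"delta_pos":[0,0,0.1],"twist":0},{"delta_pos":[0,0,0],"twist":0}]' 0; python3 st.py
```

```text
t: 5.05
tcp_pos: [0.6263, 0.0609, 0.1]
eef_rot: [0.001, -0.03, 1.0, 0.0]
ft_force: [-9.7, -1.1, 24.6]
opening: 0.0001
t 5.05 tcp [0.6263 0.0609 0.1   ] F [-9.71 -1.09 24.64] op 0.0
housing mm [ 35.7 144.    0. ]
twist err(rad, tool y vs housing y) 0.0001 tilt -1.0
to bay 4 +36,z+30: tool cm [-0.04 -0.15 -3.  ]
to bay 3 +36,z+30: tool cm [-0.04 -9.65 -3.  ]
to bay 2 +36,z+30: tool cm [ -0.04 -19.15  -3.01]
to bay 1 +36,z+30: tool cm [ -0.04 -28.65  -3.01]
```

Bay 4 is clipped: 25 N with z held at 100 mm. On to bay 3.

```bash
python3 -m creep '[{"delta_pos":[0,0,-3.3],"twist":0},{"delta_pos":[0,-4.8,0],"twist":0},{"delta_pos":[0,-4.8,0],"twist":0},{"delta_pos":[0,0,0],"twist":0},{"delta_pos":[0,0,2.6],"twist":0},{"delta_pos":[0,0,0],"twist":0},{"delta_pos":[0,0,0],"twist":0},{"delta_pos":[0,0,0],"twist":0}]' 0; python3 st.py
```

```text
t: 6.05
tcp_pos: [0.6321, -0.0347, 0.1044]
eef_rot: [0.001, -0.03, 1.0, 0.0]
ft_force: [0.5, 0.2, -1.2]
opening: -0.0002
t 6.05 tcp [ 0.6321 -0.0347  0.1044] F [ 0.47  0.22 -1.17] op -0.0
housing mm [35.8 48.3  4.4]
twist err(rad, tool y vs housing y) -0.0006 tilt -1.0
to bay 4 +36,z+30: tool cm [-0.03  9.42 -2.57]
to bay 3 +36,z+30: tool cm [-0.03 -0.08 -2.56]
to bay 2 +36,z+30: tool cm [-0.02 -9.58 -2.56]
to bay 1 +36,z+30: tool cm [ -0.02 -19.08  -2.56]
```

```bash
python3 -m creep '[{"delta_pos":[0,0,0.2],"twist":0},{"delta_pos":[0,0,0.15],"twist":0},{"delta_pos":[0,0,0.15],"twist":0},{"delta_pos":[0,0,0.15],"twist":0},{"delta_pos":[0,0,0.15],"twist":0},{"delta_pos":[0,0,0],"twist":0},{"delta_pos":[0,0,0],"twist":0},{"delta_pos":[0,0,0],"twist":0}]' 0; python3 st.py
```

```text
t: 7.05
tcp_pos: [0.6316, -0.0349, 0.1]
eef_rot: [0.0, -0.03, 1.0, 0.0]
ft_force: [-15.0, 1.2, 37.1]
opening: -0.0001
t 7.05 tcp [ 0.6316 -0.0349  0.1   ] F [-15.     1.21  37.12] op -0.0
housing mm [35.2 48.  -0. ]
twist err(rad, tool y vs housing y) 0.0002 tilt -1.0
to bay 4 +36,z+30: tool cm [-0.08  9.45 -2.99]
to bay 3 +36,z+30: tool cm [-0.08 -0.05 -3.  ]
to bay 2 +36,z+30: tool cm [-0.08 -9.55 -3.01]
to bay 1 +36,z+30: tool cm [ -0.08 -19.05  -3.02]
```

Bay 3 is clipped too, at 37 N with no give, so I'll press a little less next time. Bay 2.

```bash
python3 -m creep '[{"delta_pos":[0,0,-3.3],"twist":0},{"delta_pos":[0,-4.8,0],"twist":0},{"delta_pos":[0,-4.8,0],"twist":0},{"delta_pos":[0,0,0],"twist":0},{"delta_pos":[0,0,2.6],"twist":0},{"delta_pos":[0,0,0],"twist":0},{"delta_pos":[0,0,0],"twist":0},{"delta_pos":[0,0,0],"twist":0}]' 0; python3 st.py
```

```text
t: 8.05
tcp_pos: [0.6372, -0.1303, 0.1026]
eef_rot: [0.0, -0.03, 1.0, 0.0]
ft_force: [-0.4, 0.4, -0.4]
opening: 0.0001
t 8.05 tcp [ 0.6372 -0.1303  0.1026] F [-0.36  0.42 -0.38] op 0.0
housing mm [ 35.1 -47.5   2.6]
twist err(rad, tool y vs housing y) -0.0007 tilt -1.0
to bay 4 +36,z+30: tool cm [-0.1  19.   -2.73]
to bay 3 +36,z+30: tool cm [-0.09  9.5  -2.74]
to bay 2 +36,z+30: tool cm [-0.09 -0.   -2.74]
to bay 1 +36,z+30: tool cm [-0.08 -9.5  -2.74]
```

```bash
python3 -m creep '[{"delta_pos":[0,0,0.15],"twist":0},{"delta_pos":[0,0,0.15],"twist":0},{"delta_pos":[0,0,0.15],"twist":0},{"delta_pos":[0,0,0.15],"twist":0},{"delta_pos":[0,0,0.1],"twist":0},{"delta_pos":[0,0,0],"twist":0},{"delta_pos":[0,0,0],"twist":0},{"delta_pos":[0,0,0],"twist":0}]' 0; python3 st.py
```

```text
t: 9.05
tcp_pos: [0.6373, -0.1307, 0.1]
eef_rot: [0.0, -0.03, 1.0, 0.0]
ft_force: [-14.3, 2.9, 35.7]
opening: -0.0005
t 9.05 tcp [ 0.6373 -0.1307  0.1   ] F [-14.29   2.85  35.71] op -0.001
housing mm [ 35.2 -47.9  -0. ]
twist err(rad, tool y vs housing y) 0.0002 tilt -1.0
to bay 4 +36,z+30: tool cm [-0.08 19.05 -2.99]
to bay 3 +36,z+30: tool cm [-0.08  9.55 -2.99]
to bay 2 +36,z+30: tool cm [-0.08  0.05 -3.  ]
to bay 1 +36,z+30: tool cm [-0.09 -9.45 -3.01]
```

Bay 2 is clipped: 36 N. Bay 1.

```bash
python3 -m creep '[{"delta_pos":[0,0,-3.4],"twist":0},{"delta_pos":[0,-4.8,0],"twist":0},{"delta_pos":[0,-4.7,0],"twist":0},{"delta_pos":[0,0,0],"twist":0},{"delta_pos":[0,0,2.6],"twist":0},{"delta_pos":[0,0,0],"twist":0},{"delta_pos":[0,0,0],"twist":0},{"delta_pos":[0,0,0],"twist":0}]' 0; python3 st.py
```

```text
t: 10.05
tcp_pos: [0.6435, -0.2255, 0.1043]
eef_rot: [0.001, -0.03, 1.0, -0.0]
ft_force: [0.2, 0.1, -0.2]
opening: -0.0001
t 10.05 tcp [ 0.6435 -0.2255  0.1043] F [ 0.24  0.08 -0.23] op -0.0
housing mm [  35.7 -142.9    4.3]
twist err(rad, tool y vs housing y) -0.0005 tilt -1.0
to bay 4 +36,z+30: tool cm [-0.05 28.54 -2.58]
to bay 3 +36,z+30: tool cm [-0.04 19.04 -2.57]
to bay 2 +36,z+30: tool cm [-0.04  9.54 -2.57]
to bay 1 +36,z+30: tool cm [-0.03  0.04 -2.57]
```

```bash
python3 -m creep '[{"delta_pos":[0,0,0.15],"twist":0},{"delta_pos":[0,0,0.15],"twist":0},{"delta_pos":[0,0,0.15],"twist":0},{"delta_pos":[0,0,0.15],"twist":0},{"delta_pos":[0,0,0.1],"twist":0},{"delta_pos":[0,0,0],"twist":0},{"delta_pos":[0,0,0],"twist":0},{"delta_pos":[0,0,0],"twist":0}]' 0; python3 st.py
```

```text
t: 11.05
tcp_pos: [0.6429, -0.2257, 0.0963]
eef_rot: [0.0, -0.03, 1.0, -0.0]
ft_force: [0.2, 0.4, 0.3]
opening: 0.0002
t 11.05 tcp [ 0.6429 -0.2257  0.0963] F [0.24 0.39 0.27] op 0.0
housing mm [  35.1 -143.    -3.7]
twist err(rad, tool y vs housing y) -0.0002 tilt -1.0
to bay 4 +36,z+30: tool cm [-0.09 28.55 -3.37]
to bay 3 +36,z+30: tool cm [-0.09 19.05 -3.37]
to bay 2 +36,z+30: tool cm [-0.09  9.55 -3.37]
to bay 1 +36,z+30: tool cm [-0.09  0.05 -3.37]
```

Bay 1 gives: z is 3.7 mm below flush with almost no force. Push its far half further down to about 17 mm.

```bash
python3 -m creep '[{"delta_pos":[0,0,0.3],"twist":0},{"delta_pos":[0,0,0.3],"twist":0},{"delta_pos":[0,0,0.3],"twist":0},{"delta_pos":[0,0,0.3],"twist":0},{"delta_pos":[0,0,0.1],"twist":0},{"delta_pos":[0,0,0],"twist":0},{"delta_pos":[0,0,0],"twist":0},{"delta_pos":[0,0,0],"twist":0}]' 0; python3 st.py
python3 - <<'E'
from workcell import vision
import cv2
cv2.imwrite("pics/scene2.png",cv2.resize(vision.get_image("scene")[190:350,160:380],None,fx=3,fy=3))
E
```

```text
t: 12.05
tcp_pos: [0.6428, -0.2255, 0.0832]
eef_rot: [-0.0, -0.03, 1.0, 0.0]
ft_force: [-0.3, -0.3, 0.5]
opening: 0.0
t 12.05 tcp [ 0.6428 -0.2255  0.0832] F [-0.27 -0.33  0.46] op 0.0
housing mm [  34.9 -142.9  -16.8]
twist err(rad, tool y vs housing y) -0.0002 tilt -1.0
to bay 4 +36,z+30: tool cm [-0.11 28.54 -4.68]
to bay 3 +36,z+30: tool cm [-0.11 19.04 -4.68]
to bay 2 +36,z+30: tool cm [-0.11  9.54 -4.68]
to bay 1 +36,z+30: tool cm [-0.1   0.04 -4.68]
```

View pics/scene2.png

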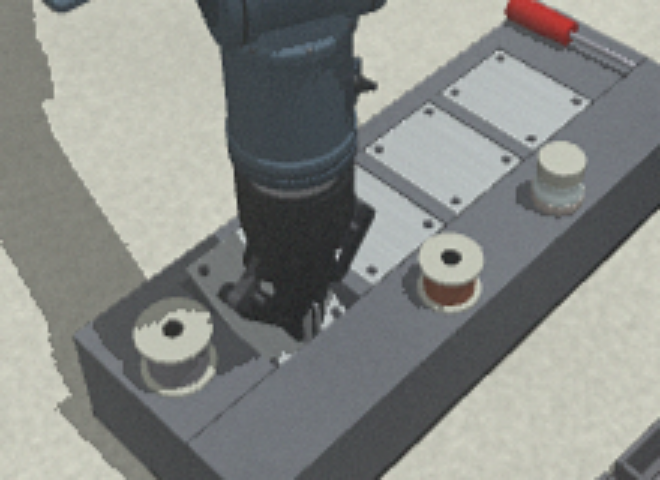

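The cover has rocked: its far half is down under the fingertips at crop (305,340). Now I'll sweep toward the near side at this depth, shifted 1 cm away from the deck spool.

```bash
python3 -m creep '[{"delta_pos":[0.2,0.3,0],"twist":0},{"delta_pos":[0.2,0.3,0],"twist":0},{"delta_pos":[0.2,0.2,0],"twist":0},{"delta_pos":[0.2,0.2,0],"twist":0},{"delta_pos":[0.2,0,0],"twist":0},{"delta_pos":[0.2,0,0],"twist":0},{"delta_pos":[0,0,0],"twist":0},{"delta_pos":[0,0,0],"twist":0}]' 0; python3 st.py
python3 - <<'E'
from workcell import vision
import cv2
cv2.imwrite("pics/scene3.png",cv2.resize(vision.get_image("scene")[190:350,160:380],None,fx=3,fy=3))
E
```

```text
t: 13.1
tcp_pos: [0.6304, -0.2159, 0.0832]
eef_rot: [0.0, -0.03, 1.0, 0.0]
ft_force: [3.8, 2.0, 0.6]
opening: -0.0001
t 13.1 tcp [ 0.6304 -0.2159  0.0832] F [3.8  1.96 0.58] op -0.0
housing mm [  23.2 -132.5  -16.8]
twist err(rad, tool y vs housing y) -0.0004 tilt -1.0
to bay 4 +36,z+30: tool cm [-1.3  27.51 -4.66]
to bay 3 +36,z+30: tool cm [-1.29 18.01 -4.67]
to bay 2 +36,z+30: tool cm [-1.29  8.51 -4.67]
to bay 1 +36,z+30: tool cm [-1.28 -0.99 -4.68]
```

View pics/scene3.png

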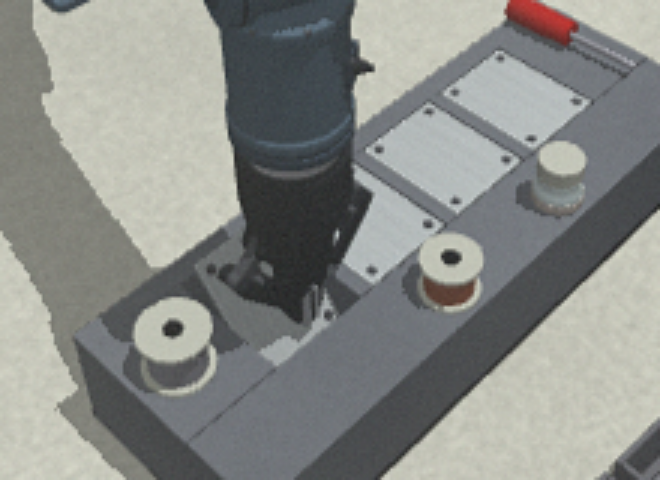

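The near half is rising, with only 4 N on the tool and the spool clear. Continue.

```bash
python3 -m creep '[{"delta_pos":[0.15,0,0],"twist":0},{"delta_pos":[0.15,0,0],"twist":0},{"delta_pos":[0.1,0,0],"twist":0},{"delta_pos":[0.1,0,0],"twist":0},{"delta_pos":[0,0,0],"twist":0},{"delta_pos":[0,0,0],"twist":0},{"delta_pos":[0,0,0],"twist":0},{"delta_pos":[0,0,0],"twist":0}]' 0; python3 st.py
python3 - <<'E'
from workcell import vision
import cv2
cv2.imwrite("pics/scene4.png",cv2.resize(vision.get_image("scene")[190:350,160:380],None,fx=3,fy=3))
E
```

```text
t: 14.15
tcp_pos: [0.6255, -0.2168, 0.0832]
eef_rot: [0.0, -0.03, 1.0, -0.0]
ft_force: [7.1, 0.8, -1.6]
opening: -0.0001
t 14.15 tcp [ 0.6255 -0.2168  0.0832] F [ 7.06  0.81 -1.64] op -0.0
housing mm [  18.3 -133.1  -16.8]
twist err(rad, tool y vs housing y) -0.0002 tilt -1.0
to bay 4 +36,z+30: tool cm [-1.78 27.56 -4.69]
to bay 3 +36,z+30: tool cm [-1.78 18.06 -4.68]
to bay 2 +36,z+30: tool cm [-1.78  8.56 -4.68]
to bay 1 +36,z+30: tool cm [-1.77 -0.94 -4.68]
```

View pics/scene4.png

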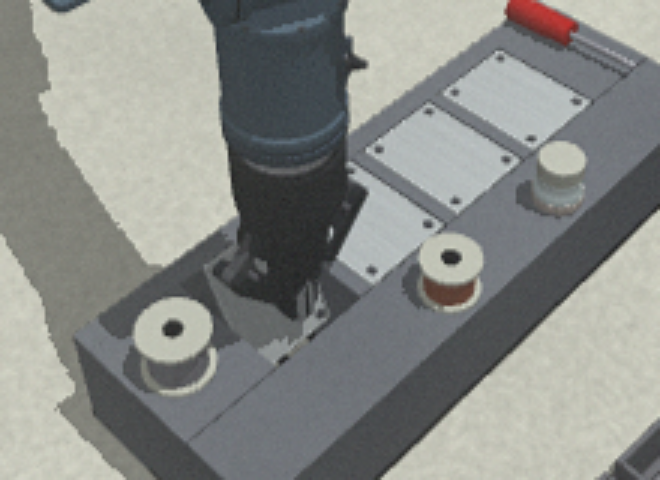

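```bash
python3 -m creep '[{"delta_pos":[0.1,0,0],"twist":0},{"delta_pos":[0.05,0,0],"twist":0},{"delta_pos":[0,0,0],"twist":0},{"delta_pos":[0,0,0],"twist":0},{"delta_pos":[0,0,0],"twist":0},{"delta_pos":[0,0,0],"twist":0},{"delta_pos":[0,0,0],"twist":0},{"delta_pos":[0,0,0],"twist":0}]' 0; python3 st.py | head -2
python3 -m creep '[{"delta_pos":[0.1,0,0],"twist":0},{"delta_pos":[0.05,0,0],"twist":0},{"delta_pos":[0,0,0],"twist":0},{"delta_pos":[0,0,0],"twist":0},{"delta_pos":[0,0,0],"twist":0},{"delta_pos":[0,0,0],"twist":0},{"delta_pos":[0,0,0],"twist":0},{"delta_pos":[0,0,0],"twist":0}]' 0; python3 st.py | head -2
```

```text
t: 15.2
tcp_pos: [0.624, -0.2169, 0.0831]
eef_rot: [0.0, -0.03, 1.0, -0.0]
ft_force: [5.5, 0.3, -1.8]
opening: 0.0002
t 15.2 tcp [ 0.624  -0.2169  0.0831] F [ 5.54  0.32 -1.78] op 0.0
housing mm [  16.7 -133.1  -16.9]
t: 16.2
tcp_pos: [0.6224, -0.217, 0.083]
eef_rot: [0.0, -0.03, 1.0, -0.0]
ft_force: [5.6, -0.5, -2.7]
opening: 0.0
t 16.2 tcp [ 0.6224 -0.217   0.083 ] F [ 5.55 -0.47 -2.75] op 0.0
housing mm [  15.1 -133.1  -17. ]
```

```bash
python3 -m creep '[{"delta_pos":[0.1,0,0],"twist":0},{"delta_pos":[0,0,0],"twist":0},{"delta_pos":[0,0,0],"twist":0},{"delta_pos":[0,0,0],"twist":0},{"delta_pos":[0,0,0],"twist":0},{"delta_pos":[0,0,0],"twist":0},{"delta_pos":[0,0,0],"twist":0},{"delta_pos":[0,0,0],"twist":0}]' 0; python3 st.py | head -2
python3 -m creep '[{"delta_pos":[0.1,0,0],"twist":0},{"delta_pos":[0,0,0],"twist":0},{"delta_pos":[0,0,0],"twist":0},{"delta_pos":[0,0,0],"twist":0},{"delta_pos":[0,0,0],"twist":0},{"delta_pos":[0,0,0],"twist":0},{"delta_pos":[0,0,0],"twist":0},{"delta_pos":[0,0,0],"twist":0}]' 0; python3 st.py | head -2
python3 - <<'E'
from workcell import vision
import cv2
cv2.imwrite("pics/scene5.png",cv2.resize(vision.get_image("scene")[190:350,160:380],None,fx=3,fy=3))
E
```

```text
t: 17.2
tcp_pos: [0.6222, -0.217, 0.0831]
eef_rot: [0.001, -0.03, 1.0, -0.0]
ft_force: [7.2, 0.3, -4.2]
opening: 0.0001
t 17.2 tcp [ 0.6222 -0.217   0.0831] F [ 7.21  0.27 -4.18] op 0.0
housing mm [  14.9 -133.1  -16.9]
t: 18.2
tcp_pos: [0.6221, -0.2169, 0.0833]
eef_rot: [0.002, -0.03, 1.0, -0.0]
ft_force: [8.4, -0.0, -5.2]
opening: -0.0001
t 18.2 tcp [ 0.6221 -0.2169  0.0833] F [ 8.39 -0.03 -5.22] op -0.0
housing mm [  14.8 -133.1  -16.7]
```

View pics/scene5.png

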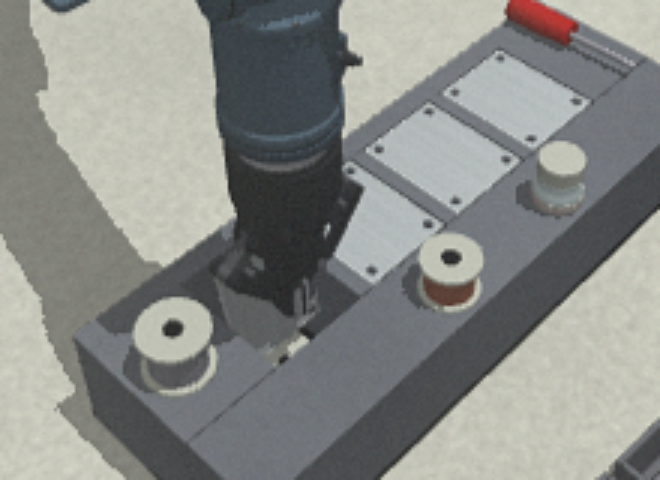

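The tool stopped at x≈14.8 mm with the force rising, so it is probably at the stop. I'll back off and look.

```bash
python3 -m creep '[{"delta_pos":[-0.6,0,0],"twist":0},{"delta_pos":[-1.0,0,0],"twist":0},{"delta_pos":[0,0,0],"twist":0},{"delta_pos":[0,0,-3],"twist":0},{"delta_pos":[0,0,-5],"twist":0},{"delta_pos":[0,0,-5],"twist":0},{"delta_pos":[0,5,0],"twist":0},{"delta_pos":[0,5,0],"twist":0}]' 0; python3 st.py | head -2
python3 - <<'E'
from workcell import vision
import cv2
cv2.imwrite("pics/scene6.png",cv2.resize(vision.get_image("scene")[190:350,160:380],None,fx=3,fy=3))
cv2.imwrite("pics/top6.png",cv2.resize(vision.get_image("top")[120:220,200:380],None,fx=4,fy=4))
E
```

```text
t: 19.25
tcp_pos: [0.6298, -0.1159, 0.214]
eef_rot: [0.0, -0.029, 1.0, -0.0]
ft_force: [1.3, 0.3, -0.3]
opening: 0.0001
t 19.25 tcp [ 0.6298 -0.1159  0.214 ] F [ 1.35  0.29 -0.27] op 0.0
housing mm [ 28.6 -32.6 114. ]
```

View pics/scene6.png

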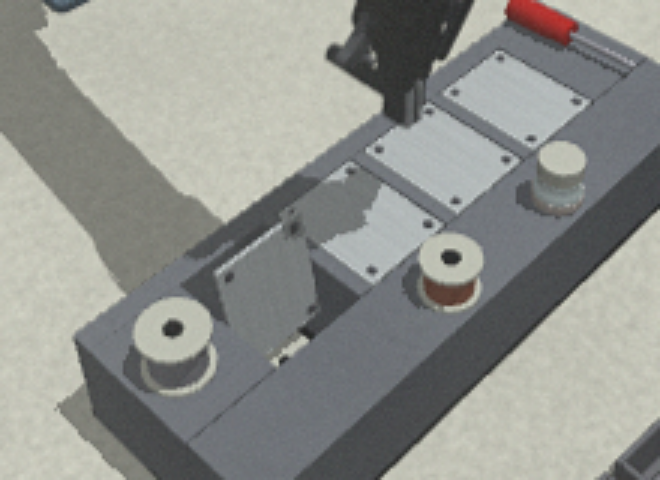

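View pics/top6.png

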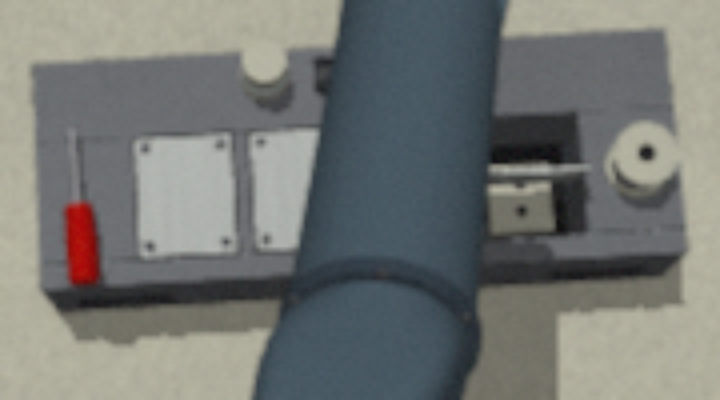

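The cover stands up, with its near edge between (214,268) and (297,208) in the crop. The spools and jar have not moved. Measure the angle.

```bash
python3 - <<'E'
from h import *
from workcell import vision
cm=vision.camera_model("scene")
C=np.array([.5993,-.085,0]);H=R.from_euler("z",.0601)
import cv2
im=cv2.imread("pics/scene6.png")
for th in (1.1,1.2,1.3,1.35,1.4):
    o=[]
    for r,y in((-50,-182.5),(-50,-102.5),(50,-182.5)):
        for h in(2.5,-2.5):
            P=np.array([r*np.cos(th)+h*np.sin(th),y,97.5-r*np.sin(th)+h*np.cos(th)])/1000
            o.append((proj(cm,H.apply(P)+C)[0]-[160,190])*3)
    print(th,np.round(o,0).tolist())
    if th in(1.2,1.4):
        q=[o[0],o[2],o[3],o[1]]
        cv2.polylines(im,[np.int32(q)],True,(0,0,255) if th==1.4 else (0,255,0),1)
z=cv2.resize(im[180:400,170:370],None,fx=2.7,fy=2.7,interpolation=cv2.INTER_CUBIC)
cv2.imwrite("pics/z6.png",z)
E
```

```text
1.1 [[200.0, 268.0], [196.0, 266.0], [285.0, 205.0], [281.0, 204.0], [253.0, 382.0], [249.0, 381.0]]
1.2 [[205.0, 270.0], [200.0, 268.0], [289.0, 207.0], [285.0, 205.0], [249.0, 381.0], [245.0, 378.0]]
1.3 [[209.0, 272.0], [205.0, 270.0], [294.0, 209.0], [289.0, 207.0], [245.0, 378.0], [241.0, 375.0]]
1.35 [[211.0, 274.0], [207.0, 271.0], [296.0, 210.0], [291.0, 208.0], [243.0, 377.0], [239.0, 374.0]]
1.4 [[214.0, 275.0], [209.0, 272.0], [299.0, 211.0], [294.0, 209.0], [241.0, 375.0], [236.0, 372.0]]
```

View pics/z6.png

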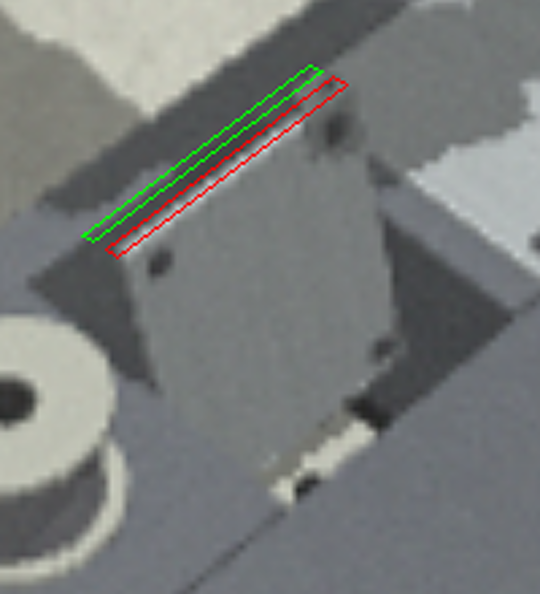

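The projected 1.40 rad outline (red) lies on the cover's raised edge, so it is at its stop. The hand is clear and the forces are about zero. I'll check the objects once more and hand in.

```bash
python3 -m creep '[{"delta_pos":[0,3,-3],"twist":0},{"delta_pos":[0,3,0],"twist":0},{"delta_pos":[0,0,0],"twist":0},{"delta_pos":[0,0,0],"twist":0},{"delta_pos":[0,0,0],"twist":0},{"delta_pos":[0,0,0],"twist":0},{"delta_pos":[0,0,0],"twist":0},{"delta_pos":[0,0,0],"twist":0}]' 0; python3 - <<'E'
from workcell import vision,workorder,sensors
import cv2,numpy as np
b=vision.get_image("scene");a=cv2.imread("pics/scene0.png");cv2.imwrite("pics/scene7.png",b)
for n,(x0,y0,x1,y1) in dict(deck=(200,285,236,320),ledge=(297,264,324,296),jar=(335,235,360,262),mug=(84,330,136,388),rotor=(380,130,415,176),putty=(280,145,326,176)).items():
    print(n,np.abs(a[y0:y1,x0:x1].astype(int)-b[y0:y1,x0:x1]).mean().round(1))
s=sensors.sense();print(s["t"],s["ft_force"],s["tcp_pos"])
E
```

```text
t: 20.35
tcp_pos: [0.6266, -0.0565, 0.2433]
eef_rot: [-0.0, -0.03, 1.0, -0.0]
ft_force: [-0.3, 0.8, -0.0]
opening: -0.0002
deck 15.2
ledge 10.2
jar 10.3
mug 11.1
rotor 10.0
putty 66.8
20.4 [-0.46583825  0.35087774  0.3037168 ] [ 0.62661444 -0.0564142   0.24328355]
```

View pics/scene7.png

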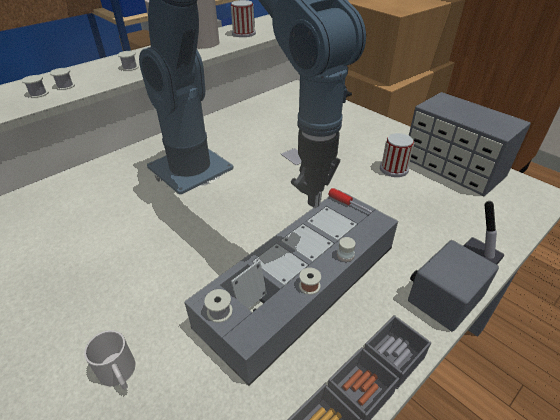

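The bay 1 cover stands open at (248,285). Everything else is where it was; the putty-knife patch differs only because the arm hides part of it.

```bash
python3 -c "
from workcell import workorder; print(workorder.finish_job())"
```

```text
the job is handed in; nothing more can be done
None
```

The bay 1 cover was the loose one. It now stands fully open, and the job was handed in at about 20.4 s.

- **Finding it:** I pressed the far halves in the order 4, 3, 2, 1 with the shut fingertips. Bays 4, 3 and 2 held firm at about 25, 37 and 36 N vertically, with no movement. Bay 1 gave under almost no force.
- **Opening it:** I pushed its far half down about 17 mm, then swept toward the near side until it stopped moving. The tool force there was about 10 N. I then backed out and moved away.
- **Last checks:**
  - The projected 1.40 rad outline lies on the cover's raised edge in the scene picture.
  - The hand is clear, with the tool force below 1 N.
  - The spools, jar, screwdriver, rotor and mug look unmoved.
- **Not fully checked:** The arm hid most of the putty knife in the final picture, so its image comparison did not match. The arm never went near it. I checked the cover's angle in the scene view only, because the arm blocked part of the top view.

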